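Uncover the bench tool tray and put the brush away

ROBOT

A 7-joint arm with a two-finger parallel gripper is mounted at the origin on the work surface. World frame = base frame: x ahead of the robot, y to its left, z up, the work surface at z = 0. Lengths are in m, angles in rad, forces in N, time in s.
With the tool pointing down it reaches from about 0.35 to 0.9 m from the base axis. Payload 7.2 kg.
Tool frame: the origin (TCP) lies between the finger pads, 19 mm behind the fingertips; this is the grasp point; z points along the fingers, y is the line along which they close (so a half turn about z gives the same grasp; the last joint's range is limited). The gripper opens to 88 mm and grips with 3 to 60 N. Pads are 20 mm wide; open, the fingers measure 115 mm over their backs; the gripper's body (75 mm by 178 mm) begins 61 mm behind the grasp point.
Start: joints at [-1.185, 0.411, -0.013, 1.596, 0.006, 1.134, -0.082], TCP at [0.274, 0.562, 0.241] pointing down, gripper open.
Joint ranges: [-2.95, 2.95], [-0.29, 1.99], [-1.47, 1.44], [0.14, 2.54], [-1.03, 4.17], [0.13, 1.85], [-2.86, 2.86]. Speed limits (rad/s): [2.39, 2.39, 3.01, 3.01, 3.14, 3.14, 3.14].

INTERFACE

Orientations are given as [roll, pitch, yaw] about the fixed x, y, z axes, in that order (R = Rz(yaw) Ry(pitch) Rx(roll)).
In Python, from plant import ctrl, fingers, cams gives the robot as it stands. Calls block until the motion is done:
- ctrl.move_to(position, orientation): joint-space move of the TCP to a pose.
- ctrl.movel(position, rot=None, speed=0.15, contact_N=None): straight line of the TCP; rot=None keeps the orientation; speed is the mean speed in m/s. With contact_N (N) it stops when the force on the tool has changed by that much, and returns True; else False.
- ctrl.set_joints(angles): joint-space move.
- fingers.gripper_to(opening, force=None): finger opening in m; force is the grip in N (None keeps the last); returns when the fingers have stopped.
- ctrl.sleep(seconds).
- ctrl.inverse_kinematics(position, orientation): joint angles nearest the present ones, or None.
- ctrl.state(): the state.
- cams.snapshot(name): name is "scene" or "top" or "wrist"; returns the picture (420x560x3 uint8, red, green, blue); there is no depth.
- cams.camera_params(name): a dict with "fovy" (degrees; the focal length in pixels is half the picture's height over the tangent of half this angle, whatever the lens; pixels are square), "cx", "cy" (the principal point, pixels), "origin" and "attitude" of the camera in the world; the wrist camera has in their place "mount" (4x4, takes a point from camera to tool coordinates, whose origin is the TCP and whose axes are the flange's). Camera axes: x right, y up, looking along -z (the intrinsics and any distortion apply to the point x, -y, -z); pixel columns grow to the right and rows downward; lengths in m; the calibration is good to about 2 mm. A picture is of the moment at which its call begins: read the wrist's pose just before it. camera_params takes no time and is no camera call.
A pose or a line that the arm cannot do raises ctrl.IKError and nothing moves.
- ctrl.finish_job(): hands the job in; it is judged then, once.
Trained networks look in the newest picture that a camera, given by its name, has taken for a name from the list of things; names that differ only in an ending like _2 or _b are one class to them, and where a whole thing is asked for, a point or a joint stands for the part that bears it (a point fixed in the world has none). Each returns a list of dicts, best first, with "score" (0 to 1); they miss things now and then, are a little off and sometimes report something else, mostly with a low value. They report only what shows in the picture. A call takes as long as a camera call. They do not tell look-alikes from the thing itself.
- cams.outline_of(camera, target): "pixels" (420x560 bool, what is visible of it) and "bbox" ([left, top, right, bottom] in pixels, round what is visible of it).
- cams.pinpoint(camera, target): "position" ([row, column] in pixels: a listed point, or the origin of a listed thing).
The state is a dict: "time_s": time; "joint_pos": joint angles; "qvel": joint speeds; "tau": joint torques, N m; "tool_pos": TCP position; "ee_rot": TCP orientation; "contact_force": force on the tool from outside, world axes, zero at the start; "wrist_torque": the same for the moment, N m; "finger_gap": finger opening in m; "grip_force": force on a finger pad.
Only numpy, scipy, OpenCV 4.12 (cv2) and the standard library are available. Lean on these libraries where they do the work, as an engineer would, in place of code of your own. Each camera call takes 0.05 s, during which the arm holds its last target. There are 200 camera calls.

TASK

Lift the white lid off the wooden tool tray by its knob, keeping it level, and set it down, knob up, near the middle of the dark steel bench plate. Then lay the wooden-handled brush flat in its empty T-shaped recess in the tray, with the brush head in the wide end. Let nothing drop or fall, and do not push the two small pots beyond the brush, or the file in the tray, out of place.

Things in the scene. Friction and masses are not known exactly. Their poses are not given: they have to be found in the camera images.
- tray: Wooden tool tray, fixed, at the left or right. Pale plywood base 236 (x) x 166 (y) x 10 mm high; on it a dark block 212 x 142 mm whose top is 22 mm above the bench, with two recesses 12 mm deep, down to the pale base: a T-shaped one for the brush (see bed) and a straight one, 172 x 28 mm along x, at y = +42 mm, that holds the file. Origin: centre of the underside; x along the length.
- bed (a point): Reference point on the floor of the brush's T-shaped recess, 10 mm above the bench, at x = 0, y = -25 mm in the tray's frame, axes as the tray's. The recess is 12 mm deep; along x it runs from -88 to +84 mm from this point: handle part, 32 mm wide, from -88 to +16 mm; head part, 54 mm wide, from +16 to +84 mm. When the brush is in, its origin lies at this point and its x axis along the point's.
- bed_head (a point): Floor of the recess's wide (head) part, 50 mm along +x from bed.
- lid: Loose white plastic lid, a hollow hood open below, 228 (x) x 158 (y) x 45 mm high, walls 5 mm, with a round black knob in the middle of its top; about 0.35 kg. It starts over the tray, standing on the edge of its base with 3 mm play all round the tray's block, and must be raised at least 14 mm to clear the block. Origin: centre of its lower rim, on the surface it stands on; z up.
- lid_knob (a point): Middle of the lid's knob, 64 mm above the lid's lower rim. The knob is an upright cylinder 32 mm in diameter and 26 mm high, from 51 to 77 mm above the lower rim, on a thin neck; the lid's top face is at 45 mm.
- plate: Flat dark steel bench plate, fixed, 260 (x) x 200 (y) x 4 mm, on the other side of the bench from the tray. Origin: centre of the underside (its top is 4 mm higher); x along the length.
- brush: Flat bench brush lying on the bench between tray and plate, 164 mm long, about 0.1 kg. Origin: on its underside, x along it towards the head. Wooden handle, flat-sided, 24 mm wide (y) and 30 mm high, from x = -84 to +20 mm; head (steel ferrule and black bristle block) 46 mm wide and 20 mm high, from +20 to +80 mm. Underside flat.
- brush_grip (a point): Good place to grip the brush: the upper half of its handle near its centre of mass, 10 mm behind the origin (x = -10 mm) and 22 mm above the underside. Gripping only the part more than 13 mm above the underside keeps the fingers clear of the tray as the brush goes into its recess.
- brush_head (a point): On the underside of the brush, 50 mm along +x from its origin, below the head.
- file: Small flat file, 160 x 20 x 10 mm, lying in the tray's straight recess, below the recess's edge. Leave it there. Origin: centre of the underside.
- pot_a: Small clear pot with white cap, 52 mm in diameter, 34 mm high, beyond the brush. Bystander. Origin: centre of the underside.
- pot_b: Small clear pot with white cap, 44 mm in diameter, 45 mm high, beyond the brush. Bystander. Origin: centre of the underside.
Not all that is in view belongs to the job. Leave any pink look-alike of the brush alone.

How it is judged:
On the way, in this order (a step that is already met when the one before it is completed fails the run):
1. the lid hangs level (within 0.3 rad) from the fingers, held at its knob (TCP within 50 mm of the knob's middle), its lower rim at least 35 mm above the bench (height (world z) of lid above 0.035 m and angle between lid's own z axis and vertical below 0.3 rad and contact force between lid and the fingers above 0.5 N and distance between the grasp point and lid_knob below 0.05 m), for 0.1 s.
2. the lid stands released, knob up, on the plate, its middle within 60 mm of the plate's middle along each of the plate's axes (x of lid in the frame of plate between -0.06 and 0.06 m and y of lid in the frame of plate between -0.06 and 0.06 m and z of lid in the frame of plate below 0.008 m and angle between lid's own z axis and vertical below 0.06 rad and contact force between lid and the fingers below 0.05 N and linear speed of lid below 0.03 m/s), for 0.2 s.
At the end, for the whole second after the job is handed in: Lid level (0.06 rad), at rest, knob up on the plate, its middle within 60 mm of the plate's along each plate axis; brush flat (0.06 rad), at rest on the recess floor (within 4 mm), origin within 10 mm along and 8 mm across of bed, head point within 14 mm of bed_head (all of step 2 and x of brush in the frame of bed between -0.01 and 0.01 m and y of brush in the frame of bed between -0.008 and 0.008 m and z of brush in the frame of bed below 0.004 m and angle between brush's own z axis and vertical below 0.06 rad and horizontal distance between brush_head and bed_head below 0.014 m and linear speed of brush below 0.03 m/s); the robot touches nothing.
It fails at once if the lid falls freely (faster than 0.6 m/s, a drop of about 18 mm) (contact force between lid and anything else below 0.05 N and linear speed of lid above 0.6 m/s).
It fails at once if the brush falls freely (faster than 0.6 m/s, a drop of about 18 mm) (contact force between brush and anything else below 0.05 N and linear speed of brush above 0.6 m/s).
It fails at once if one of the two pots or the file in the tray is moved by more than 30 mm (distance of any of pot_a, pot_b, file from where it was at the start of the episode above 0.03 m).
It also fails if it takes over 50 s, if anything falls off the work surface, if the arm or the gripper's body presses on something with over 40 N, if the wrist force passes 120 N, or if a joint passes its speed limit or range.

## Working session

There is one attempt and no reset: what is moved stays moved. The work goes in short steps, each a Python script; the robot and the scene stay as the last script left them, time stands still between calls to the robot, and variables do not carry over. Pictures are saved under pics/ and viewed, at most 10 in all, crops included, and the job is handed in when it is done.

```bash
ls; mkdir -p pics
python3 - <<'E'
from plant import ctrl,fingers,cams
import cv2,numpy as np
s=cams.snapshot("scene");t=cams.snapshot("top")
cv2.imwrite("pics/top1.png",cv2.cvtColor(t,cv2.COLOR_RGB2BGR));cv2.imwrite("pics/scene1.png",cv2.cvtColor(s,cv2.COLOR_RGB2BGR))
for c in("scene","top","wrist"):print(c,cams.camera_params(c))
for n in("lid","lid_knob","plate","brush","brush_grip","brush_head","tray"):
  print(n,[(np.round(d["position"],1),round(d["score"],2)) for d in cams.pinpoint("top",n)],[(d["bbox"],round(d["score"],2)) for d in cams.outline_of("top",n)])
print(ctrl.state())
E
```

```text
pics
scene {'fovy': 44.645624449908766, 'cx': 277.578306749708, 'cy': 210.35347854313838, 'origin': array([ 1.15052617, -0.70611915,  0.79117485]), 'attitude': array([0.95135745, 0.00876044, 0.69107172])}
top {'fovy': 56.982061758705974, 'cx': 282.43763364942606, 'cy': 210.60201346457907, 'origin': array([0.38207689, 0.05796751, 1.14756306]), 'attitude': array([ 0.10840997, -0.01567423, -1.54449023])}
wrist {'fovy': 63.5747336204901, 'cx': 277.6536851588986, 'cy': 204.61422468154552, 'mount': array([[-1.32973661e-03,  9.57455260e-01,  2.88578682e-01,
         7.92966779e-02],
       [ 9.99998628e-01,  9.88122060e-04,  1.32945413e-03,
        -2.63122291e-04],
       [ 9.87741889e-04,  2.88580054e-01, -9.57455261e-01,
        -1.42764666e-01],
       [ 0.00000000e+00,  0.00000000e+00,  0.00000000e+00,
         1.00000000e+00]])}
lid [(array([205.3, 385.7]), 0.63)] [([351.2, 155.9, 430.4, 243.7], 0.74), ([350.0, 169.9, 378.6, 245.5], 0.51)]
lid_knob [(array([195.5, 393.9]), 0.81)] [([349.7, 151.7, 431.9, 244.6], 0.83)]
plate [(array([196.6, 209. ]), 0.89)] [([353.0, 149.2, 431.7, 244.3
[... 604 characters left out ...]
7)]
{'time_s': 0.8, 'joint_pos': array([-1.18520303,  0.41109127, -0.01272464,  1.59619241,  0.00561804,
        1.13432   , -0.08221129]), 'qvel': array([-0.00168943, -0.00083345, -0.00125075,  0.00019214, -0.00064724,
        0.00027539, -0.00129953]), 'tau': array([ 7.36043130e-04, -5.87667096e+01,  6.41040578e-01, -2.91364056e+01,
       -5.37880592e-02,  1.03391867e-02,  5.92979404e-05]), 'tool_pos': array([0.27398857, 0.56174313, 0.24136191]), 'ee_rot': array([3.14156754e+00, 4.56144969e-06, 2.68782758e+00]), 'contact_force': array([-1.09903066,  0.14258467,  0.04108872]), 'wrist_torque': array([0.01746262, 0.04001367, 0.02127366]), 'grip_force': 0.0, 'finger_gap': 0.08786240252133659}
```

View pics/top1.png

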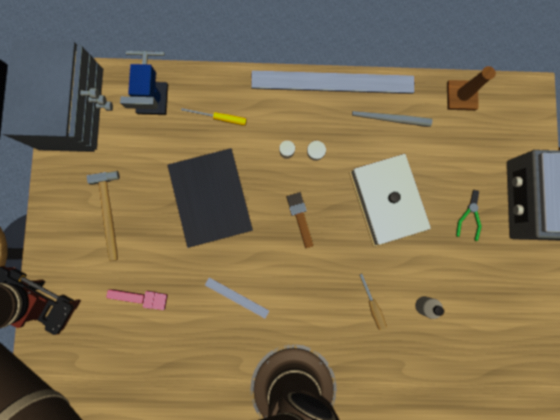

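View pics/scene1.png

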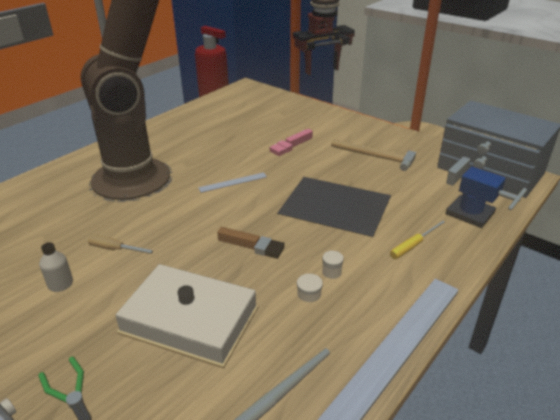

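The top view shows the lid at about row 199, col 391 with its knob at (197, 394), and the plate at (197, 209). The pots are at (149, 287) and (150, 317). There are two brush candidates: the brown wooden-handled one at (220, 300), with its head at (200, 295), and the pink one at (299, 137). The brown one fits because it has a wooden handle, lies between tray and plate, and has the pots beyond it. I'll measure first, then look at it close up.

```bash
cat > h.py <<'E'
from plant import ctrl,fingers,cams
import numpy as np,cv2
from scipy.spatial.transform import Rotation as R
def snap(c,name=None):
    s=ctrl.state();im=cams.snapshot(c)
    if name: cv2.imwrite("pics/"+name,cv2.cvtColor(im,cv2.COLOR_RGB2BGR))
    p=cams.camera_params(c)
    if c=="wrist":
        T=np.eye(4);T[:3,:3]=R.from_euler("xyz",s["ee_rot"]).as_matrix();T[:3,3]=s["tool_pos"];T=T@p["mount"]
    else:
        T=np.eye(4);T[:3,:3]=R.from_euler("xyz",p["attitude"]).as_matrix();T[:3,3]=p["origin"]
    f=210/np.tan(np.radians(p["fovy"]/2))
    return im,(T,f,p["cx"],p["cy"])
def ray(cam,uv,z):   # uv = col,row (N,2) -> world on plane z
    T,f,cx,cy=cam;uv=np.atleast_2d(uv).astype(float)
    d=np.c_[(uv[:,0]-cx)/f,-(uv[:,1]-cy)/f,-np.ones(len(uv))]@T[:3,:3].T
    return T[:3,3]+d*((z-T[2,3])/d[:,2])[:,None]
def proj(cam,P):
    T,f,cx,cy=cam;q=(np.atleast_2d(P)-T[:3,3])@T[:3,:3]
    return np.c_[cx+f*q[:,0]/-q[:,2],cy-f*q[:,1]/-q[:,2]]
def rect(cam,mask,z):
    "largest blob of mask -> min area rect on plane z: centre, sides, yaw of long side"
    n,l,st,_=cv2.connectedComponentsWithStats(mask.astype(np.uint8));k=1+np.argmax(st[1:,4])
    v,u=np.nonzero(l==k);P=ray(cam,np.c_[u,v],z)[:,:2]
    c,s,a=cv2.minAreaRect((P*1000).astype(np.float32))
    if s[0]<s[1]:a+=90
    return np.array(c)/1000,sorted(s),((a+90)%180-90)
E
python3 - <<'E'
from h import *
im,c=snap("top");h=cv2.cvtColor(im,cv2.COLOR_RGB2HSV).astype(int)
def roi(m,x0,y0,x1,y1):
    o=np.zeros(m.shape,bool);o[y0:y1,x0:x1]=m[y0:y1,x0:x1];return o
lid=roi((h[...,1]<60)&(h[...,2]>150),340,140,440,255)
print("lid",rect(c,lid,.055))
print("plate",rect(c,roi(h[...,2]<80,155,140,262,255),.004))
print("px",h[195,375],h[195,209])
print("knob",ray(c,[394,197],.087))
print("brush head end, handle end",ray(c,[[294,194],[307,246]],.025))
print("pots",ray(c,[[287,149],[317,150]],.04))
cv2.imwrite("pics/crop1.png",cv2.cvtColor(cv2.resize(im[130:260,260:440],None,fx=4,fy=4,interpolation=2),cv2.COLOR_RGB2BGR))
E
```

```text
lid (array([ 0.54594885, -0.2683457 ]), [157.46524047851562, 229.0712890625], 18.202760696411133)
plate (array([0.54204492, 0.26206152]), [196.36952209472656, 255.99063110351562], 16.543109893798828)
px [ 67  12 197] [114  25  51]
knob [[ 0.54464267 -0.26477211  0.087     ]]
brush head end, handle end [[ 0.55461777  0.01096606  0.025     ]
 [ 0.40370737 -0.03015572  0.025     ]]
pots [[ 0.68499187  0.03519106  0.04      ]
 [ 0.68468165 -0.05288954  0.04      ]]
```

View pics/crop1.png

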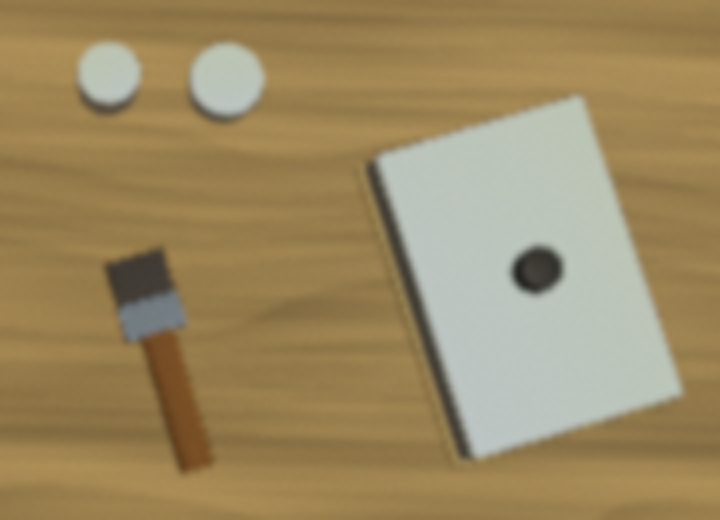

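The crop shows the real brush: black and steel head pointing up (+x), brown handle below. The lid is at the right with its black knob in the middle. Now the hand goes over the lid for a close measurement.

Run:
```python
from h import *
for psi in (18,-162):
  for P in ([.545,-.266,.25],[.545,-.266,.079],[.542,.262,.2],[.542,.262,.07],[.48,-.01,.02]):
    q=ctrl.inverse_kinematics(P,[np.pi,0,np.radians(psi)]);print(psi,P,None if q is None else np.round(q,2))
psi=18.2 if ctrl.inverse_kinematics([.545,-.266,.27],[np.pi,0,np.radians(18.2)]) is not None else -161.8
ctrl.move_to([.49,-.283,.27],[np.pi,0,np.radians(psi)])
im,c=snap("wrist","w1.png")
print(ctrl.state()["time_s"],psi)
for n in("lid_knob","lid"):
  for d in cams.pinpoint("wrist",n):print(n,d, ray(c,d["position"][::-1],.074 if n!="lid" else .01))
```

```text
18 [0.545, -0.266, 0.25] [-0.31  0.52  1.    1.68 -0.47  1.2  -0.45]
18 [0.545, -0.266, 0.079] [-0.26  0.76  0.95  1.83 -0.76  0.96 -0.22]
18 [0.542, 0.262, 0.2] [-0.94  0.45  0.56  1.73 -0.27  1.04 -1.54]
18 [0.542, 0.262, 0.07] [-0.88  0.61  0.49  1.83 -0.39  0.8  -1.45]
18 [0.48, -0.01, 0.02] [-0.45  0.54  0.48  2.15 -0.47  0.55 -0.89]
-162 [0.545, -0.266, 0.25] [-0.21  0.46  0.83  1.67 -0.37  1.17  2.6 ]
-162 [0.545, -0.266, 0.079] [ 0.05  0.59  0.45  1.81 -0.34  0.81  2.56]
-162 [0.542, 0.262, 0.2] [-0.52  0.41 -0.01  1.7   0.    1.03  1.35]
-162 [0.542, 0.262, 0.07] [-0.5   0.56 -0.04  1.81  0.03  0.77  1.33]
-162 [0.48, -0.01, 0.02] [-0.17  0.5   0.12  2.13 -0.11  0.52  1.91]
3.9583 18.2
lid_knob {'position': [128.0, 282.6], 'score': 0.59} [[ 0.54449637 -0.26981745  0.074     ]]
lid {'position': [123.8, 279.3], 'score': 0.92} [[ 0.543772   -0.26700016  0.01      ]]
```

View pics/w1.png

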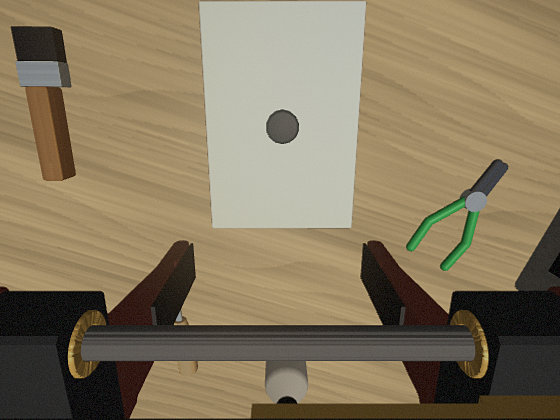

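The wrist view shows the knob at (col 282, row 126), square in the middle of the lid. The lid's corners are at about (200,1), (364,1), (352,228) and (213,228). Now I'll grasp and lift.

Run:
```python
from h import *
im,c=snap("wrist")
q=ray(c,[[200,1],[364,1],[352,228],[213,228]],.055);print(q[:,:2])
d=(q[0]+q[1]-q[2]-q[3]);lidyaw=np.degrees(np.arctan2(d[1],d[0]))
roi=im[100:155,255:310].max(2)<130
v,u=np.nonzero(roi);k=ray(c,[[u.mean()+255,v.mean()+100]],.084)[0]
print("knob",k,"centre",q.mean(0),"yaw",lidyaw,"n",len(u))
# two estimates: top cam and wrist cam
x,y=k[:2]
rot=[np.pi,0,np.radians(lidyaw)]
ctrl.move_to([x,y,.15],rot)
print("c",ctrl.movel([x,y,.079],speed=.08,contact_N=6),ctrl.state()["tool_pos"])
fingers.gripper_to(.0,30)
s=ctrl.state();print(s["finger_gap"],s["grip_force"],s["contact_force"],s["time_s"])
if s["grip_force"]>5:
    ctrl.movel([x,y,.11],speed=.05);s=ctrl.state();print(s["contact_force"],s["wrist_torque"],s["finger_gap"])
    ctrl.movel([x,y,.19],speed=.1)
    ctrl.sleep(.2);s=ctrl.state();print(s["contact_force"],s["wrist_torque"],s["tool_pos"],s["time_s"])
    snap("top","t2.png")
```

```text
[[ 0.62896463 -0.16110128]
 [ 0.67674914 -0.30649385]
 [ 0.46298127 -0.38003079]
 [ 0.41415997 -0.23130115]]
knob [ 0.54649077 -0.26860154  0.084     ] centre [ 0.54571375 -0.26973177  0.055     ] yaw 18.54068101946455 n 893
c False [ 0.54671739 -0.26890547  0.07940579]
0.031639818673293366 30.000001788139343 [-0.46390374  0.34745636  1.42197762] 6.65
[ 0.4653899   0.10871025 -3.11786734] [-0.03551925  0.14899377 -0.01403447] 0.03158907178098519
[-0.61540245  0.97741619 -2.03918835] [-0.00467878  0.03230764 -0.02268028] [ 0.546207   -0.2684663   0.18936929] 8.5667
```

Run:
```python
from h import *
y=np.radians(16.8);p=[.542,.262]
ctrl.movel(p+[.19],rot=[np.pi,0,y],speed=.2)
s=ctrl.state();print(s["finger_gap"],s["contact_force"],s["wrist_torque"])
ctrl.movel(p+[.085],speed=.1)
hit=ctrl.movel(p+[.069],speed=.02,contact_N=4);s=ctrl.state();print(hit,s["tool_pos"],s["contact_force"])
fingers.gripper_to(.06);ctrl.sleep(.2)
ctrl.movel(p+[.16],speed=.12)
# view the tray and the brush from above
ctrl.move_to([.45,.02,.33],[np.pi,0,np.radians(15)])
snap("wrist","w3.png");im,c=snap("top","t3.png")
t=cv2.cvtColor(cv2.resize(im[120:270,150:450],None,fx=2.6,fy=2.6,interpolation=2),cv2.COLOR_RGB2BGR);cv2.imwrite("pics/t3c.png",t)
print(ctrl.state()["time_s"])
```

```text
0.031233199981192627 [-0.34788145 -0.20335794 -3.44772763] [-0.01979317  0.1587753   0.05191907]
True [0.5418611  0.2620227  0.07267744] [-0.01906852 -0.51816146  3.022596  ]
16.225
```

View pics/t3c.png

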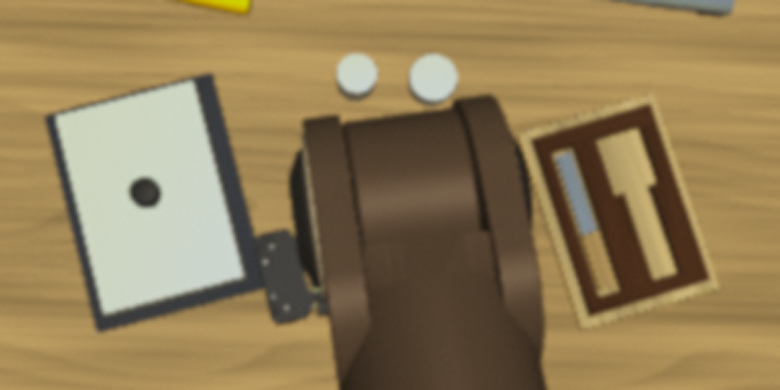

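View pics/w3.png

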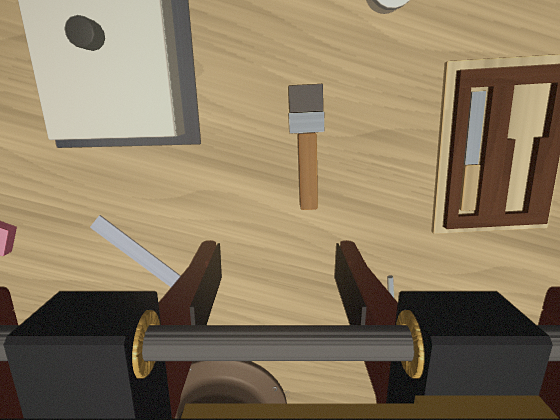

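The crop shows the lid sitting well inside the plate. The tray is open, with the T recess's wide end at the top (+x) and the file on its left (+y). The brush head also points +x, so no turn is needed. Next come close-ups of the tray and brush.

Run:
```python
from h import *
ctrl.move_to([.485,-.288,.27],[np.pi,0,np.radians(18.5)])
a,c=snap("wrist");np.savez("tray.npz",im=a,T=c[0],f=np.array(c[1:]))
h=cv2.cvtColor(a,cv2.COLOR_RGB2HSV).astype(int)
m=(h[...,2]<120)&((h[...,0]<15)|(h[...,0]>165))&(h[...,1]>70);m[235:]=0
print("tray",rect(c,m,.022))
ctrl.move_to([.43,-.025,.20],[np.pi,0,np.radians(15)])
b,c=snap("wrist");np.savez("brush.npz",im=b,T=c[0],f=np.array(c[1:]))
for n in("brush_grip","brush"):
  for d in cams.pinpoint("wrist",n):print(n,d,ray(c,d["position"][::-1],.022 if n!="brush" else 0))
cv2.imwrite("pics/both.png",cv2.cvtColor(np.vstack([cv2.resize(a[0:245,100:460],(720,490))[:300*2//2*1+190:],b[0:0]]) ,cv2.COLOR_RGB2BGR))
A=cv2.resize(a[0:250,130:430],(390,325));B=cv2.resize(b[0:250,130:430],(390,325))
cv2.imwrite("pics/both.png",cv2.cvtColor(np.hstack([A,B]),cv2.COLOR_RGB2BGR));print(ctrl.state()["time_s"])
```

```text
tray (array([ 0.54610797, -0.26859668]), [140.78329467773438, 210.06121826171875], 18.399133682250977)
brush_grip {'position': [145.1, 275.9], 'score': 0.91} [[ 0.47002427 -0.01342651  0.022     ]]
brush {'position': [133.6, 279.0], 'score': 0.69} [[ 4.79254884e-01 -1.40765385e-02  5.55111512e-17]]Traceback (most recent call last):
  File "<stdin>", line 11, in <module>
    return _nx.concatenate(arrs, 0, dtype=dtype, casting=casting)
           ~~~~~~~~~~~~~~~^^^^^^^^^^^^^^^^^^^^^^^^^^^^^^^^^^^^^^^
ValueError: all the input array dimensions except for the concatenation axis must match exactly, but along dimension 1, the array at index 0 has size 720 and the array at index 1 has size 560
```

Run:
```python
from h import *
def ld(n):
    d=np.load(n);return d["im"].copy(),(d["T"],*d["f"])
def w(c,yaw,pts,z):
    r=np.radians(yaw);M=np.array([[np.cos(r),-np.sin(r)],[np.sin(r),np.cos(r)]])
    return np.c_[np.array(pts)@M.T+c,np.full(len(pts),z)]
def draw(im,c,P,col): cv2.polylines(im,[np.round(proj(c,P)*8).astype(np.int32)],True,col,1,16,3)
b,c=ld("brush.npz");h=cv2.cvtColor(b,cv2.COLOR_RGB2HSV).astype(int)
roi=np.zeros(h.shape[:2],bool);roi[0:240,230:330]=1
hm=roi&(h[...,1]>120)&(h[...,2]<160)&(h[...,0]<16)
dm=roi&(h[...,1]<75)
print(h[180,276],h[20,276],h[70,276],h[100,240])
H=rect(c,hm,.03);D=rect(c,dm,.02);print("handle",H,"head",D)
yaw=np.degrees(np.arctan2(*(D[0]-H[0])[::-1]));e=np.array([np.cos(np.radians(H[2])),np.sin(np.radians(H[2]))])
print("yaw c-c",yaw,"origin from handle",H[0]+.032*e,"from head",D[0]-.05*e)
o=D[0]-.05*e
draw(b,c,w(o,H[2],np.array([[-84,-12],[20,-12],[20,12],[-84,12]])/1e3,.03),(0,255,0))
draw(b,c,w(o,H[2],np.array([[80,-23],[20,-23],[20,23],[80,23]])/1e3,.02),(0,255,0))
a,c=ld("tray.npz");t=[.5461,-.2686]
T=np.array([[-88,-16],[16,-16],[16,-27],[84,-27],[84,27],[16,27],[16,16],[-88,16]])/1e3+[0,-.025]
draw(a,c,w(t,18.4,T,.022),(0,255,0));draw(a,c,w(t,18.4,np.array([[-106,-71],[106,-71],[106,71],[-106,71]])/1e3,.022),(0,255,255))
A=cv2.resize(a[0:250,160:400],(390,406));B=cv2.resize(b[0:250,160:400],(390,406))
cv2.imwrite("pics/both.png",cv2.cvtColor(np.hstack([A,B]),cv2.COLOR_RGB2BGR));print(ctrl.state()["time_s"])
```

```text
[ 16 137 155] [ 20  91 177] [18 42 92] [ 19  85 186]
handle (array([ 0.45096213, -0.01935062]), [22.43342399597168, 101.67635345458984], 16.261104583740234) head (array([0.52829352, 0.00370166]), [45.74626541137695, 59.16819763183594], 17.901140213012695)
yaw c-c 16.599176521673318 origin from handle [ 0.48168199 -0.01039014] from head [ 0.48029374 -0.01029909]
18.775
```

View pics/both.png

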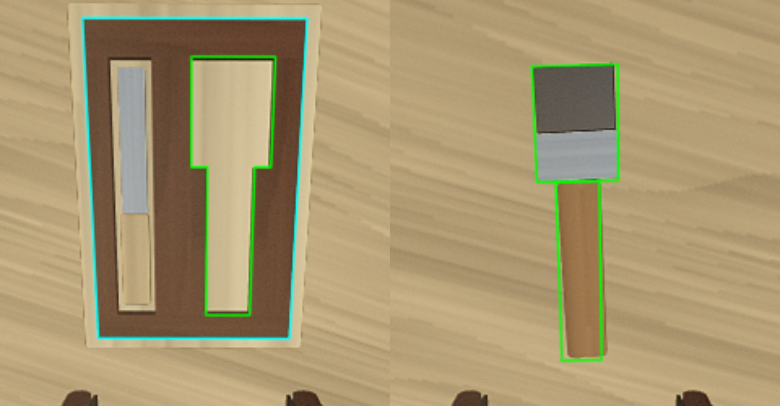

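The tray overlay matches the block and the T recess exactly. The brush overlay fits the head well, and the handle suggests a slightly larger yaw of about 17°. Now I'll grasp with the TCP 34 mm up, which puts the fingertips 15 mm above the underside.

Run:
```python
from h import *
yaw=np.radians(17.2);e=np.array([np.cos(yaw),np.sin(yaw)])
g=np.array([.4808,-.0103])-.010*e
fingers.gripper_to(.05)
ctrl.move_to([*g,.12],[np.pi,0,yaw])
print(ctrl.movel([*g,.034],speed=.08,contact_N=6),ctrl.state()["tool_pos"])
fingers.gripper_to(0,25);s=ctrl.state();print(s["finger_gap"],s["grip_force"],s["contact_force"])
ctrl.movel([*g,.10],speed=.08);s=ctrl.state();print(s["finger_gap"],s["contact_force"],s["wrist_torque"])
y2=np.radians(18.4);R2=np.array([[np.cos(y2),-np.sin(y2)],[np.sin(y2),np.cos(y2)]])
p=np.array([.5461,-.2686])+R2@[-.010,-.025]
ctrl.movel([*p,.13],rot=[np.pi,0,y2],speed=.2)
ctrl.movel([*p,.085],speed=.1)
b,c=snap("wrist","w5.png");s=ctrl.state();print(s["tool_pos"],s["ee_rot"],s["time_s"])
def draw(P): cv2.polylines(b,[np.round(proj(c,P)*8).astype(np.int32)],True,(0,255,0),1,16,3)
dz=s["tool_pos"][2]-.034
pts=np.array([[80,-23],[20,-23],[20,23],[80,23]])/1e3
draw(np.c_[(pts+[.010,0])@R2.T+s["tool_pos"][:2],np.full(4,dz+.02)])
T=np.array([[-88,-16],[16,-16],[16,-27],[84,-27],[84,27],[16,27],[16,16],[-88,16]])/1e3+[0,-.025]
draw(np.c_[T@R2.T+[.5461,-.2686],np.full(8,.022)])
cv2.imwrite("pics/w5.png",cv2.cvtColor(b,cv2.COLOR_RGB2BGR))
```

```text
False [ 0.47159002 -0.01324703  0.0343681 ]
0.023992204500863513 24.98002588748932 [0.05638115 0.48208127 2.85873066]
0.023948043963655415 [-0.06460925  0.18869041 -1.19094488] [-0.0137982   0.17528709  0.0456299 ]
[ 0.54462798 -0.29584658  0.085329  ] [ 3.14106805e+00 -1.43088413e-04  3.20895927e-01] 24.6167
```

View pics/w5.png

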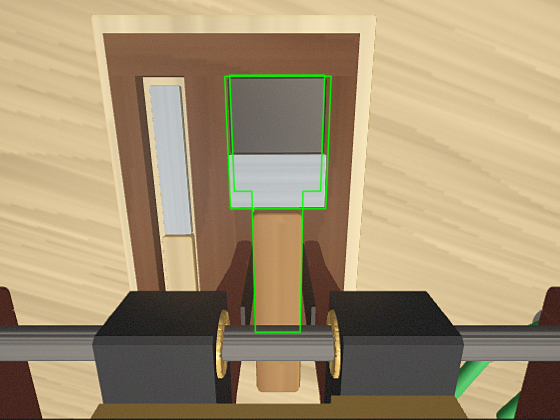

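The brush head coincides with its predicted outline (rows 76–209, cols 229–327), so the grasp is within about 1 mm. Lowering it into the recess.

Run:
```python
from h import *
p=ctrl.state()["tool_pos"];y2=np.radians(18.4)
p=np.array([.5461,-.2686])+np.array([[np.cos(y2),-np.sin(y2)],[np.sin(y2),np.cos(y2)]])@[-.010,-.025]
ctrl.movel([*p,.062],speed=.08)
hit=ctrl.movel([*p,.0425],speed=.02,contact_N=4);s=ctrl.state();print(hit,s["tool_pos"],s["contact_force"])
if s["tool_pos"][2]<.0465:
    fingers.gripper_to(.05);ctrl.sleep(.2);ctrl.movel([*p,.14],speed=.1)
    ctrl.move_to([.485,-.288,.27],[np.pi,0,y2])
    a,c=snap("wrist");cv2.imwrite("pics/w6.png",cv2.cvtColor(cv2.resize(a[:250,130:430],(720,600)),cv2.COLOR_RGB2BGR))
    m=np.zeros(a.shape[:2],bool);h=cv2.cvtColor(a,cv2.COLOR_RGB2HSV);m[:240,230:400]=((h[...,1]<75))[:240,230:400]
    D=rect(c,m,.03);print(D,"expected head",[.5461,-.2686]+np.array([[np.cos(y2),-np.sin(y2)],[np.sin(y2),np.cos(y2)]])@[.05,-.025])
print(ctrl.state()["time_s"])
```

```text
True [ 0.54439369 -0.29535125  0.04419342] [ 0.28443843 -0.15819112  5.04243955]
(array([ 0.55216302, -0.29128473]), [50.744266510009766, 160.8174591064453], 18.376890182495117) expected head [ 0.60143503 -0.27653945]
28.475
```

View pics/w6.png

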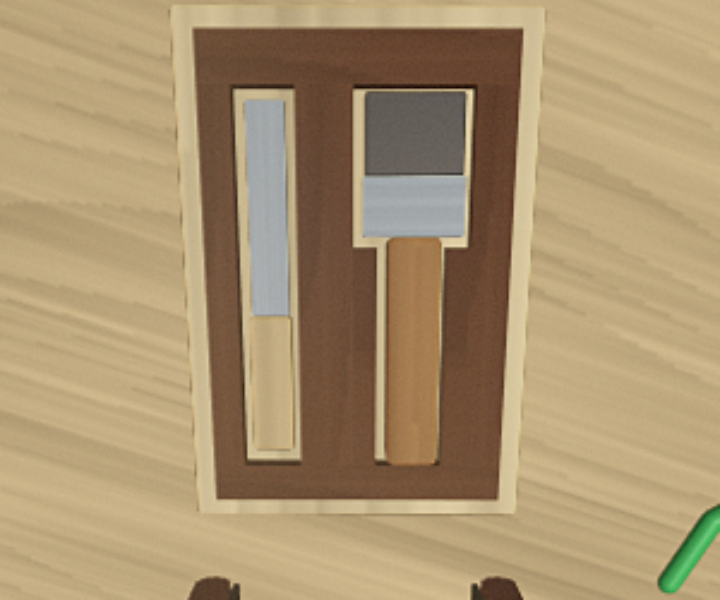

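The brush lies in its recess with the head in the wide end (crop rows 90–465) and clear margins all round. The file has not moved, and the lid was already seen sitting on the plate. The arm is clear, so I'm handing in.

Run:
```python
from plant import ctrl
print(ctrl.finish_job())
```

```text
the job is handed in; nothing more can be done
None
```

The lid is on the plate knob up, the brush lies flat in its recess with the head in the wide end, and the job is handed in at about 28.5 s; the hand-in call returned no verdict.

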